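Pin the block jig shut

TASK

Swing the raised upper half of the wooden block jig down shut, then take the tall knobbed steel pin from its stand and put it down through the hole in the upper half into the hole in the base below. Press the pin down until its collar has pushed the sprung upper half fully shut, and finish while still holding the pin and pressing it down, not letting go. Leave the other things on the bench where they are.

Things in the scene. Friction and masses are not known exactly. Their poses are not given: they have to be found in the camera images.
- jig: Wooden clamshell jig, its base fixed to the bench, 150 mm (its x) by 219 mm (its y, from -109 to +109), with a carved printing block 92 mm square held in the middle. Origin: centre of the underside, on the bench; z up. The upper half (leaf) is hinged along the jig's -y side and its free end closes onto an end block at the +y side, whose top is 48 mm above the bench.
- base_hole (a point): Mouth of the vertical pin hole in the jig base's +y end block: jig position (0, 88, 48) mm. Hole 15 mm in diameter, 48 mm deep to the bench, 2 mm chamfer.
- leaf_hole (a point): Centre of the mouth of the pin hole on the leaf's outer (upper when shut) face; hole 15 mm in diameter through the 12 mm leaf, 2 mm chamfer. It lies 183 mm from the pivot along the leaf, over base_hole when the leaf is shut; it is then 60 mm above the bench.
- leaf_pivot (a point): A point on the leaf's hinge line, in the middle of the leaf's width: jig position (0, -95, 54) mm. The hinge line runs along the jig's x. The leaf is a wooden frame 150 mm wide and 12 mm thick, its mid-plane through the hinge line, reaching 201 mm from it; the window in it ends 149 mm from the hinge line, and from there to the free end it is a solid bar with the pin hole in its middle.
- leaf_hinge (a joint): Angle of the leaf's hinge strap, rad: 0 = down, grows as the leaf is raised. It starts well raised and stays where it is left (stiff hinge: about 1 to 3 N at the free end moves it down). The leaf itself stands at leaf_hinge + 0.035 - leaf_press above level.
- leaf_press (a joint): How far the leaf is pressed down against its springs after the strap is down, rad: 0 = springs out (leaf 0.035 rad, 6 mm at the pin hole, short of shut), 0.035 = fully shut at its stop. About 4 N downward at the hole begins to move it and about 7 N shuts it fully; it springs back when let go.
- pin: Tall steel pin. Origin: centre of its lower tip; z up along the pin. Shank 12 mm in diameter and 42 mm long with a 6 mm tapered tip, then a collar 30 mm in diameter and 5 mm thick (42 to 47 mm above the tip), then a round knob 22 mm in diameter and 38 mm tall (47 to 85 mm). About 100 g. Starts upright in one of the stand's two holes, the collar resting on the stand.
- stand: Fixed wooden pin stand, 150 mm (its x) by 50 mm (its y) by 45 mm high, with two 16 mm holes at x = -45 and +45 mm. Origin: centre of its underside. The pin stands in one hole, the short plug in the other.
- plug: Short steel plug in the other hole of the stand: a flat disc head 38 mm in diameter and 8 mm thick resting on the stand, and a shank 12 mm in diameter and 24 mm long. Origin: centre of its lower tip. Not needed; leave it.
- gouge: Carving gouge lying between jig and stand: handle 110 mm long and 22 mm thick towards its -x, blade 100 mm towards its +x; origin at their joint, underside. Leave it.
- chisel: Chisel lying beside the hinge side of the jig: handle 110 mm long and 22 mm thick towards its -x, blade 80 mm towards its +x; origin at their joint, underside. Leave it.
- mallet: Wooden mallet lying on the bench: handle 200 mm along its x, head 70 x 120 x 70 mm centred at x = +170 mm. Origin on the underside level. Leave it.
- carved_block: Finished carved printing block, 100 x 100 x 35 mm, origin at the centre of the underside. Leave it.
- tin: Small steel tin, 56 mm in diameter and 55 mm tall, beside the stand; origin at the centre of the underside. Leave it.
- offcut: Light wooden offcut, 70 x 45 x 30 mm, origin at the centre of the underside. Leave it.
- dust_brush: Dusting brush lying along its x, handle to -x; origin on its underside. Leave it.

How it is judged:
By the outcome, as a careful person would: the job done as asked, in the order asked, and still so for the second after the job is handed in, while the arm keeps its last pose, push and grip.
It also fails if it takes over 54 s, if anything falls off the work surface, if the arm or the gripper's body presses on something with over 40 N, if the wrist force passes 120 N, or if a joint passes its speed limit or range.

ROBOT

A 7-joint arm with a two-finger parallel gripper is mounted at the origin on the work surface. World frame = base frame: x ahead of the robot, y to its left, z up, the work surface at z = 0. Lengths are in m, angles in rad, forces in N, time in s.
With the tool pointing down it reaches from about 0.425 to 0.925 m from the base axis. Payload 6.8 kg.
Tool frame: the origin (TCP) lies between the finger pads; the fingertips stand 19 mm ahead of it and the grasp point (between the pads) is the TCP; z points along the fingers, y is the line along which they close (so a half turn about z gives the same grasp; the last joint's range is limited). The gripper opens to 88 mm and grips with 3 to 60 N. Pads are 20 mm wide; open, the fingers measure 115 mm over their backs; the gripper's body (75 mm by 178 mm) begins 61 mm behind the grasp point.
Start: joints at [1.016, 0.477, 0.022, 1.555, -0.011, 1.109, -0.083], TCP at [0.292, -0.609, 0.242] pointing down, gripper open.
Joint ranges: [-2.96, 2.96], [-0.34, 2.1], [-1.41, 1.46], [0.24, 2.44], [-1.37, 4.51], [0.17, 1.92], [-2.96, 2.96]. Speed limits (rad/s): [2.39, 2.39, 3.14, 3.14, 3.14, 3.14, 3.14].

INTERFACE

Orientations are given as a unit quaternion [x, y, z, w].
In Python, from workcell import readout, imaging, ticket gives the robot as it stands.
- The arm moves only by the tool jog_arm, never from a script. Its argument "increments" is a list of rows, each a list of 3 entries, a list of its own where there are three numbers: the opening, from -1 (shut) to 1 (fully open), then the shift along the tool's x, y, z scaled (see below), then the turn, a rotation vector about the tool's x, y, z scaled (see below). A call has 1 to 12 rows; each row shifts and turns the commanded pose from where the row before left it, along the tool's axes as they then stand; what a row does not reach is not made up. The controller multiplies each number of a shift by 0.025 m and each number of a turn by 0.15 rad. A row lasts 1/10 s, in which the tool goes at most 50 mm and 8.59 degrees, less where a joint would pass 70% of its speed; a pose out of reach is approached as far as the arm can. A call with a number of a shift or a turn outside -1 to 1 is refused whole. A call with a gripper value outside its range is refused whole. The fingers move at their own pace and stop on an object; "grip_force" is the grip in N (left out, the last holds). Time passes only in rows, so rows that do not move let the fingers close. It gives the time, the measured TCP pose, the force, the opening and the grip force at its end, in the units of the state.
- readout.get_obs(): the state, without advancing time (a new reading comes with each control period).
- imaging.capture(name): name is "side" or "top" or "wrist"; returns the picture (384x512x3 uint8, blue, green, red); there is no depth.
- imaging.camera_params(name): a dict with "camera_matrix" (3x3 intrinsics, pixels), "k1" (the pictures are not rectified: a ray, as slopes to the right and down, at radius r is drawn at 1 + k1 r^2 times it, then the intrinsics apply), "R" (3x3) and "t" (3): a world point X has camera coordinates R X + t. Camera axes: x right, y down, z forward; pixel columns grow to the right and rows downward; lengths in m; the calibration is good to about 2 mm. A picture is of the moment at which its call begins: read the wrist's pose just before it. camera_params takes no time and is no camera call; for the wrist camera it gives the pose at the moment of the call.
- ticket.job_done(): hands the job in; it is judged then, once.
The state is a dict: "clock": time; "q": joint angles; "qd": joint speeds; "effort": joint torques, N m; "tcp_pos": TCP position; "tcp_rot": TCP orientation; "ft_force": force on the tool from outside, world axes, zero at the start; "ft_torque": the same for the moment, N m; "gripper_width": finger opening in m; "grip_force": force on a finger pad.
Only numpy, scipy, OpenCV 4.12 (cv2) and the standard library are available. Lean on these libraries where they do the work, as an engineer would, in place of code of your own. Each camera call takes 0.05 s, during which the arm holds its last target. There are 200 camera calls.

## Working session

There is one attempt and no reset: what is moved stays moved. The work goes in short steps, Python scripts to look and compute and a tool call to move; the robot and the scene stay as the last step left them, time stands still between calls to the robot, and variables do not carry over. Pictures are saved under pics/ and viewed, at most 10 in all, crops included, and the job is handed in when it is done.

Besides the shell and the picture viewer there is one more tool, called after "Call:" as name(argument=value, ...) on one line, values as JSON. jog_arm: Moves the arm, as the interface text tells. Shifts and turns lie within -1 to 1; 1 stands for 0.025 m of shift or 0.15 rad of turn. Its arguments: {"type":"object","properties":{"increments":{"type":"array","items":{"type":"array"}},"grip_force":{"type":"number"}},"required":["increments"]}

```bash
mkdir -p pics; ls
python3 - <<'E'
from workcell import readout, imaging
import cv2, numpy as np
o=readout.get_obs(); print(o)
for n in("top","side"):
    cv2.imwrite(f"pics/{n}0.png",cv2.resize(imaging.capture(n),(800,600),interpolation=cv2.INTER_CUBIC))
    p=imaging.camera_params(n); print(n,p)
E
```

```text
pics
{'clock': 0.0, 'q': array([ 1.01592883,  0.47776615,  0.02234496,  1.556411  , -0.01149421,
        1.1092637 , -0.08313206]), 'qd': array([ 0.00045506, -0.00138921, -0.00068242,  0.00065117, -0.00164264,
       -0.00014463, -0.00064405]), 'effort': array([ 5.34982773e-04, -5.82845879e+01,  1.53517563e+00, -2.72607136e+01,
       -5.42485679e-02,  1.69135141e-02,  1.86150814e-04]), 'tcp_pos': array([ 0.29138862, -0.60826776,  0.24072162]), 'tcp_rot': array([ 9.75154409e-01,  2.21524579e-01, -2.55064239e-04, -8.21265961e-04]), 'ft_force': array([ 0.37726942,  0.28386699, -0.39748684]), 'ft_torque': array([-0.02865703,  0.03705879,  0.01436358]), 'grip_force': 0.0, 'gripper_width': 0.08759057276041307}
top {'camera_matrix': array([[388.15685353,   0.        , 259.05423212],
       [  0.        , 388.15685353, 193.08816776],
       [  0.        ,   0.        ,   1.        ]]), 'k1': 0.035921621811384516, 'R': array([[ 0.02137323, -0.99974765, -0.00691482],
       [-0.98806166, -0.02006692, -0.15274647],
       [ 0.15256916,  0.01009695, -0.98824122]]), 't': array([-0.04864719,  0.56049639,  1.07147244])}
side {'camera_matrix': array([[393.23976788,   0.        , 258.73049584],
       [  0.        , 393.23976788, 195.59373543],
       [  0.        ,   0.        ,   1.        ]]), 'k1': -0.04669003160450927, 'R': array([[-0.98075264, -0.19506524, -0.00859115],
       [-0.09427837,  0.51162763, -0.85401918],
       [ 0.17098493, -0.83677161, -0.52017058]]), 't': array([0.52209218, 0.11801705, 0.97195269])}
```

View pics/top0.png

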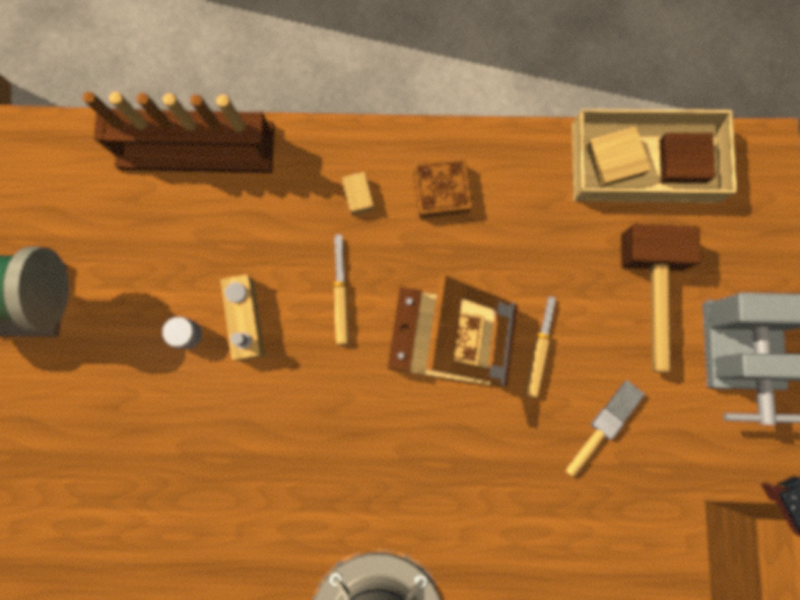

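View pics/side0.png

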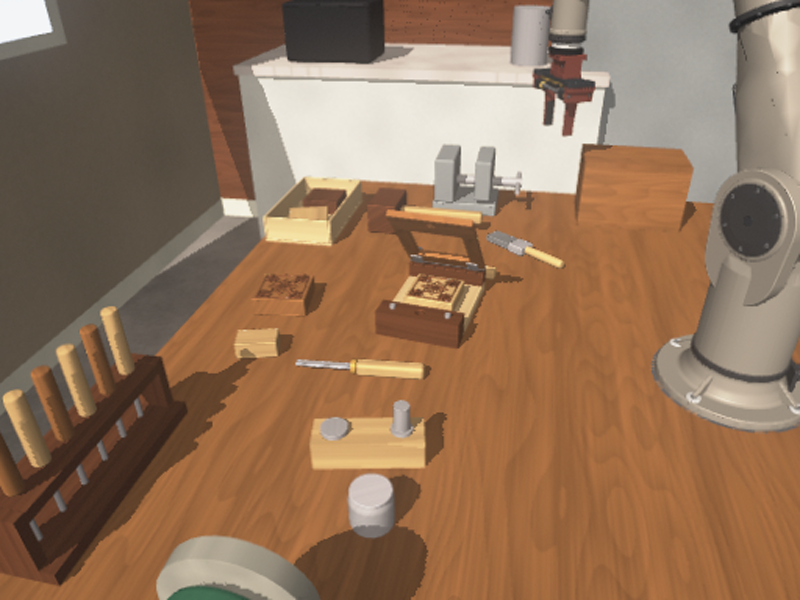

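The top view shows the jig with its end block at left around (405,330), the hinge at right around (505,345), the stand around (240,318), the pin knob at (240,340) and the plug at (236,292). The side view shows the leaf raised about 70°. Next I'll enlarge crops for precise points.

Run:
```python
from workcell import imaging
import cv2, numpy as np
def crop(n,x0,y0,w,h,s): 
    im=np.mean([imaging.capture(n) for _ in range(2)],0).astype(np.uint8)
    return [cv2.resize(im[y:y+h,x:x+w],(w*s,h*s),interpolation=cv2.INTER_CUBIC) for x,y in zip(x0,y0)]
a,b=crop("top",[240,130],[170,165],100,80,6)[0],None
c=crop("top",[130],[170],60,70,0+6)[0]
# jig crop 600x480 ; 
cv2.imwrite("pics/topjig.png",a)
d=crop("side",[235,190],[130,250],85,95,6); 
cv2.imwrite("pics/sidejig.png",d[0])
e=d[1][:480]; 
cv2.imwrite("pics/stands.png",np.hstack([cv2.resize(c[:420],(360,420)),d[1][:420,:440]]))
```

```text
(no output)
```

View pics/topjig.png

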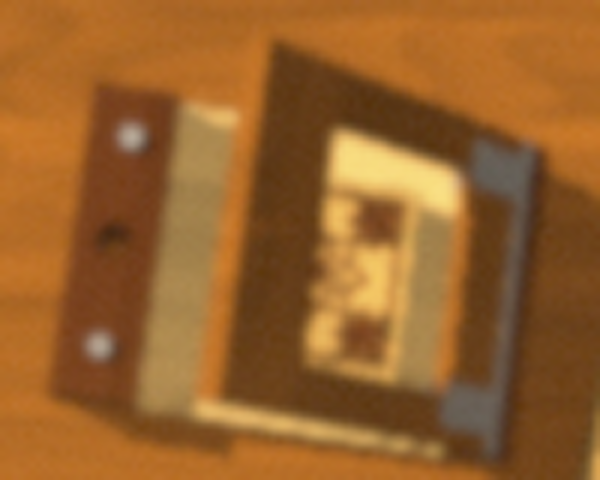

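View pics/sidejig.png

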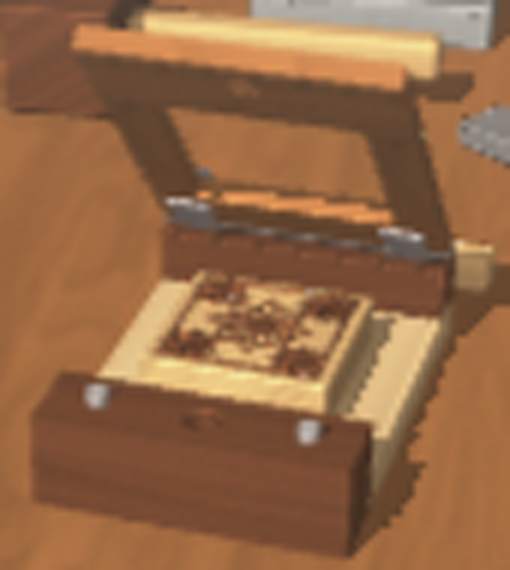

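View pics/stands.png

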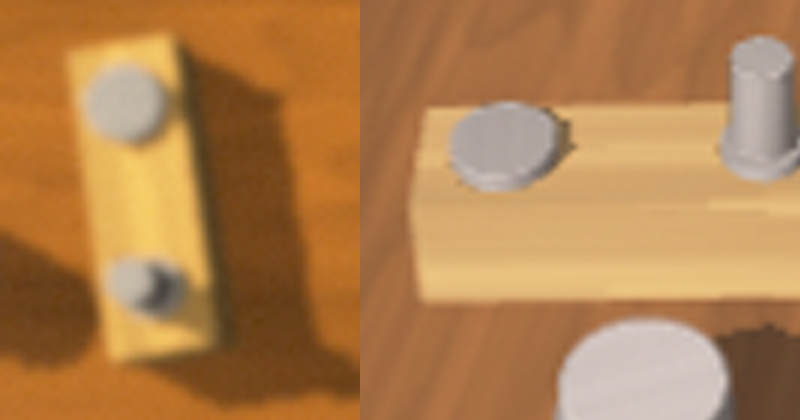

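```bash
cat > h.py <<'E'
from workcell import imaging
import numpy as np
from scipy.optimize import least_squares
P={n:imaging.camera_params(n) for n in("top","side")}
def proj(n,X,p=None):
    p=p or P[n]; c=np.atleast_2d(X)@p["R"].T+p["t"]; s=c[:,:2]/c[:,2:]
    s=s*(1+p["k1"]*(s**2).sum(1,keepdims=True)); K=p["camera_matrix"]
    return s@K[:2,:2].T+K[:2,2]
def W(v,L):
    c,s=np.cos(v[2]),np.sin(v[2]); L=np.atleast_2d(L)
    return np.c_[v[0]+c*L[:,0]-s*L[:,1], v[1]+s*L[:,0]+c*L[:,1], L[:,2]]
def leaf(th,x,r,n):  # n: offset along outer normal
    return [x,-.095+r*np.cos(th)-n*np.sin(th),.054+r*np.sin(th)+n*np.cos(th)]
E
python3 - <<'E'
from h import *
off=5/12
px=lambda x0,y0,u: np.array([x0,y0])+np.array(u)/6-off
T=lambda u:px(240,170,u); S=lambda u:px(235,130,u); T2=lambda u:px(130,170,u); S2=lambda u:px(190,250,np.array(u)-[360,0])
def fj(v):
    b=v[4]; th=v[3]
    e=[]
    for n,o,L in [("top",T([97,88]),[.075,.109,.048]),("top",T([52,395]),[-.075,.109,.048]),("top",T([180,100]),[.075,b,.048]),("top",T([137,408]),[-.075,b,.048]),("top",T([112,235]),[0,.088,.048]),
      ("side",S([32,420]),[.075,.109,.048]),("side",S([350,460]),[-.075,.109,.048]),("side",S([60,375]),[.075,b,.048]),("side",S([370,426]),[-.075,b,.048]),("side",S([35,500]),[.075,.109,0]),("side",S([350,555]),[-.075,.109,0]),("side",S([202,418]),[0,.088,.048]),
      ("top",T([275,40]),leaf(th,.075,.201,.006)),("top",T([222,405]),leaf(th,-.075,.201,.006)),
      ("side",S([75,48]),leaf(th,.075,.201,-.006)),("side",S([405,88]),leaf(th,-.075,.201,-.006)),("side",S([245,90]),leaf(th,0,.183,-.006)),("side",S([72,27]),leaf(th,.075,.201,.006)),("side",S([410,68]),leaf(th,-.075,.201,.006))]:
        e.append(proj(n,W(v,L))[0]-o)
    return np.array(e).ravel()
r=least_squares(fj,[.5,0,0,1.1,.067],loss="soft_l1")
print(r.x); print(fj(r.x).reshape(-1,2).round(1).tolist())
v=r.x
print("basehole",W(v,[0,.088,.048]),"leafhole",W(v,leaf(v[3],0,.183,.006)),"edge in/out",W(v,leaf(v[3],0,.201,-.006)),W(v,leaf(v[3],0,.201,.006)),"pivot",W(v,[0,-.095,.054]))
def fs(v):
    e=[]
    for n,o,L in [("top",T2([65,50]),[.075,.025,.045]),("top",T2([175,33]),[.075,-.025,.045]),("top",T2([218,345]),[-.075,-.025,.045]),("top",T2([108,362]),[-.075,.025,.045]),("top",T2([127,103]),[.045,0,.053]),("side",S2([505,145]),[.045,0,.053]),("side",S2([762,57]),[-.045,0,.088]),("top",T2([130,284]),[-.045,0,.088]),("side",S2([424,300]),[.075,.025,0]),("side",S2([425,108]),[.075,-.025,.045])]:
        e.append(proj(n,W(v,L))[0]-o)
    return np.array(e).ravel()
r=least_squares(fs,[.5,.3,0],loss="soft_l1"); v=r.x
print(v,fs(v).reshape(-1,2).round(1).tolist()); print("pin",W(v,[-.045,0,.088]))
pp=least_squares(lambda q:np.r_[proj("side",[q[0],q[1],.088])[0]-S2([762,57]),proj("top",[q[0],q[1],.088])[0]-T2([130,284])],[.5,.3]); print("pin direct",pp.x,pp.fun)
E
```

```text
[ 0.50154732 -0.12607266 -0.1213689   0.8373785   0.06978834]
[[0.0, -1.1], [-0.1, -0.2], [-0.3, -1.2], [-0.5, -0.4], [1.0, 1.2], [0.1, -1.2], [0.8, 1.2], [0.4, -0.7], [0.9, -0.7], [0.2, 0.2], [0.1, 0.3], [0.4, -0.4], [-0.9, -0.4], [-0.3, -0.5], [-0.4, 0.2], [-0.1, 0.3], [-0.4, -0.6], [1.2, -0.4], [0.0, -0.6]]
basehole [[ 0.51220158 -0.03872     0.048     ]] leafhole [[ 0.50433742 -0.10319702  0.19396549]] edge in/out [[ 0.50687557 -0.08238712  0.19930458]] [[ 0.50579626 -0.09123623  0.20733753]] pivot [[ 0.49004556 -0.22037382  0.054     ]]
[0.52843841 0.26496974 0.20365972] [[0.3, 0.5], [-0.8, 0.2], [-0.4, -0.5], [0.3, -0.1], [-0.8, -0.2], [-0.0, -1.4], [0.4, -0.2], [-0.3, -0.6], [-0.2, 0.0], [0.6, -0.3]]
pin [[0.48436843 0.25586828 0.088     ]]
pin direct [0.4842498  0.25576626] [ 0.42572091 -0.2163615  -0.2904132  -0.54668729]
```

Call:
jog_arm(increments=[[-1,[0,0,-0.5],[0,0,0.7]],[-1,[0,0,-0.5],[0,0,0.8]],[-1,[0,0,-0.5],[0,0,0.8]],[-1,[0,0,-0.3],[0,0,0.68]],[-1,[0.4,-0.6,0],[0,0,0]],[-1,[0.4,-0.9,0],[0,0,0]],[-1,[0.4,-1,0],[0,0,0]],[-1,[0.4,-1,0],[0,0,0]],[-1,[0.4,-1,0],[0,0,0]],[-1,[0.4,-1,0],[0,0,0]],[-1,[0.4,-1,0],[0,0,0]],[-1,[0.4,-1,0],[0,0,0]]])

```text
clock: 1.6
tcp_pos: [0.3724, -0.4186, 0.2861]
tcp_rot: [1.0, 0.002, -0.0, -0.0]
ft_force: [1.1, -0.8, 0.6]
gripper_width: 0.0008
grip_force: 0.0
```

Call:
jog_arm(increments=[[-1,[0.4,-1,0],[0,0,0]],[-1,[0.4,-1,0],[0,0,0]],[-1,[0.4,-1,0],[0,0,0]],[-1,[0.4,-1,0],[0,0,0]],[-1,[0.4,-1,0],[0,0,0]],[-1,[0.4,-1,0],[0,0,0]],[-1,[0.4,-1,0],[0,0,0]],[-1,[0.4,-1,0],[0,0,0]],[-1,[0.4,-1,0],[0,0,0]],[-1,[0.4,-1,0],[0,0,0]],[-1,[0,0,0],[0,0,0]]])

```text
clock: 2.7
tcp_pos: [0.4727, -0.1659, 0.2863]
tcp_rot: [1.0, 0.005, 0.0, -0.001]
ft_force: [0.2, 1.0, -0.2]
gripper_width: 0.0005
grip_force: 0.0
```

Call:
jog_arm(increments=[[-1,[0.6,-1,0],[0,0,0]],[-1,[0.67,-1,0.5],[0,0,0]],[-1,[0,0,1],[0,0,0]],[-1,[0,0,0.96],[0,0,0]],[-1,[0,0,0.4],[0,0,0]],[-1,[0.05,-0.45,0.49],[0,0,0]],[-1,[0.05,-0.45,0.49],[0,0,0]],[-1,[0.06,-0.44,0.49],[0,0,0]],[-1,[0.03,-0.3,0.55],[0,0,0]],[-1,[0.03,-0.3,0.6],[0,0,0]],[-1,[0.03,-0.3,0.63],[0,0,0]]])

```text
clock: 3.8
tcp_pos: [0.5108, -0.0636, 0.1337]
tcp_rot: [1.0, 0.001, 0.001, -0.0]
ft_force: [0.5, -2.1, 0.9]
gripper_width: 0.0006
grip_force: 0.8
```

Call:
jog_arm(increments=[[-1,[0,-0.15,0.54],[0,0,0]],[-1,[0,-0.12,0.54],[0,0,0]],[-1,[0,-0.06,0.42],[0,0,0]],[-1,[0,-0.06,0.4],[0,0,0]],[-1,[0,0,0.1],[0,0,0]],[-1,[0,0,0],[0,0,0]]])

```text
clock: 4.4
tcp_pos: [0.5101, -0.0553, 0.0839]
tcp_rot: [1.0, -0.0, 0.0, -0.0]
ft_force: [-0.2, 1.9, 3.6]
gripper_width: 0.0005
grip_force: 1.8
```

Call:
jog_arm(increments=[[-1,[0,0,0.12],[0,0,0]],[-1,[0,0,0],[0,0,0]],[-1,[0,0,0],[0,0,0]]])

```text
clock: 4.7
tcp_pos: [0.5103, -0.0552, 0.0817]
tcp_rot: [1.0, -0.0, 0.001, -0.0]
ft_force: [0.2, 2.8, 4.9]
gripper_width: 0.0005
grip_force: 2.7
```

Call:
jog_arm(increments=[[-1,[0,0,-0.5],[0,0,0]],[0.2,[0,0,-1],[0,0,0]],[0.2,[0,0,-1],[0,0,0]],[0.2,[0,0,-1],[0,0,0]],[0.2,[0,0,-1],[0,0,0]],[0.2,[0,0,-1],[0,0,0]],[0.2,[0,0,-0.5],[0,0,0]],[0.2,[0,0,0],[0,0,0]],[0.2,[0,0,0],[0,0,0]]])

```text
clock: 5.6
tcp_pos: [0.5092, -0.0558, 0.2303]
tcp_rot: [1.0, -0.0, -0.0, 0.0]
ft_force: [0.6, -0.5, -0.7]
gripper_width: 0.0526
grip_force: 0.0
```

Run:
```python
from h import *
import cv2,pickle
from workcell import readout
p=imaging.camera_params("wrist"); im=imaging.capture("wrist"); cv2.imwrite("pics/w1raw.png",im)
pickle.dump(p,open("w1.pkl","wb"))
print(readout.get_obs()["tcp_pos"], -p["R"].T@p["t"]); print(proj("",[[.5122,-.0387,.060],[.5122,-.0387,.0664]],p))
s=imaging.capture("side")[130:225,220:320]
cv2.imwrite("pics/w1.png",np.hstack([cv2.resize(im,(480,360)),cv2.resize(s,(320,360))]))
```

```text
[ 0.50891316 -0.05574373  0.22980972] [ 0.58426078 -0.05564016  0.37244838]
[[237.62604182 176.87373422]
 [237.31527734 178.25087549]]
```

View pics/w1.png

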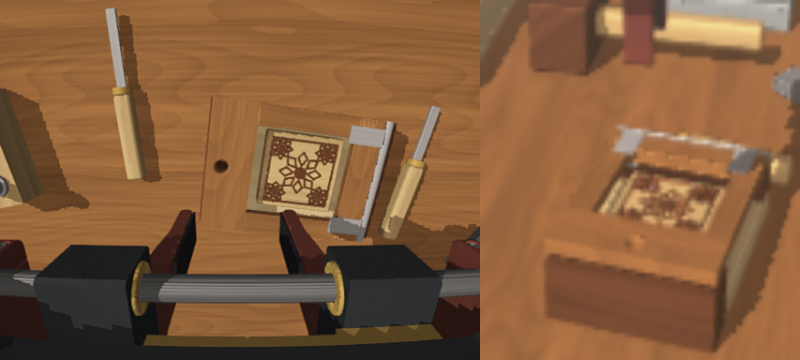

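The leaf is down, and its hole shows at about (220,166) in the left panel, a couple of pixels from my prediction. I'll locate it by darkness and refine.

Run:
```python
from h import *
import cv2,pickle
p=pickle.load(open("w1.pkl","rb")); im=cv2.imread("pics/w1raw.png",0).astype(float)
c=im[165:190,222:248]; w=np.clip(np.median(c)*.65-c,0,None); print(w.max(),c.min(),np.median(c),(w>0).sum())
yy,xx=np.mgrid[165:190,222:248]; u=np.array([(w*xx).sum(),(w*yy).sum()])/w.sum(); print(u)
r=least_squares(lambda q:proj("",[q[0],q[1],.0655],p)[0]-u,[.51,-.04]); print(r.x)
t=imaging.capture("top").astype(float); print(proj("top",[[r.x[0],r.x[1],.066]]))
g=cv2.cvtColor(t.astype(np.uint8),cv2.COLOR_BGR2GRAY).astype(float)
a,b=proj("top",[[r.x[0],r.x[1],.066]])[0].astype(int); c=g[b-6:b+8,a-6:a+8]; w=np.clip(np.median(c)*.75-c,0,None); yy,xx=np.mgrid[b-6:b+8,a-6:a+8]; u=np.array([(w*xx).sum(),(w*yy).sum()])/w.sum(); print(u,(w>0).sum())
r=least_squares(lambda q:proj("top",[q[0],q[1],.0655])[0]-u,[.51,-.04]); print(r.x)
```

```text
51.8 21.0 112.0 154
[235.48583437 176.5672089 ]
[ 0.51379997 -0.03676057]
[[258.56350415 208.65688802]]
[nan nan] 0<stdin>:9: RuntimeWarning: invalid value encountered in divide
Traceback (most recent call last):
ValueError: Residuals are not finite in the initial point.
```

Call:
jog_arm(increments=[[0.2,[-0.1,-0.6,0],[0,0,0]],[0.2,[-0.1,-1,0],[0,0,0]],[0.2,[-0.1,-1,0],[0,0,0]],[0.2,[-0.1,-1,0],[0,0,0]],[0.2,[-0.1,-1,0],[0,0,0]],[0.2,[-0.1,-1,0],[0,0,0]],[0.2,[-0.1,-1,0],[0,0,0]],[0.2,[-0.1,-1,0],[0,0,0]],[0.2,[-0.1,-1,0],[0,0,0]],[0.2,[-0.1,-1,0],[0,0,0]],[0.2,[-0.1,-1,0],[0,0,0]],[0.2,[-0.1,-1,0],[0,0,0]]])

```text
clock: 6.95
tcp_pos: [0.4792, 0.2352, 0.2298]
tcp_rot: [1.0, -0.0, -0.001, 0.0]
ft_force: [-0.1, -0.1, -0.5]
gripper_width: 0.0527
grip_force: 0.0
```

Call:
jog_arm(increments=[[0.2,[0.2,-0.9,0],[0,0,0]],[0.2,[0,0,0],[0,0,0]],[0.2,[0,0,0],[0,0,0]]])

```text
clock: 7.25
tcp_pos: [0.4844, 0.2566, 0.2299]
tcp_rot: [1.0, 0.0, -0.001, 0.001]
ft_force: [-1.0, 0.3, -0.6]
gripper_width: 0.053
grip_force: 0.0
```

Run:
```python
from h import *
import cv2,pickle
from workcell import readout
p=imaging.camera_params("wrist"); im=imaging.capture("wrist"); cv2.imwrite("pics/w2raw.png",im)
pickle.dump(p,open("w2.pkl","wb"))
print(readout.get_obs()["tcp_pos"]); print(proj("",[[.4843,.2558,.088]],p))
cv2.imwrite("pics/w2.png",cv2.resize(im,(768,576),interpolation=cv2.INTER_CUBIC))
```

```text
[0.48458682 0.25576272 0.2299849 ]
[[254.3450969  186.39953607]]
```

View pics/w2.png

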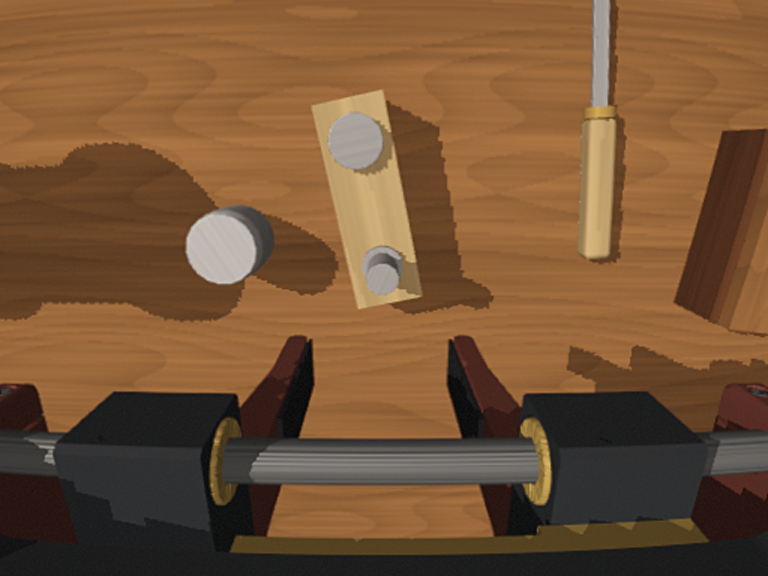

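The knob centre is at (383,279), about 1 px from prediction, so the pin is at about (0.484, 0.255). Nothing is in the fingers' way.

Call:
jog_arm(increments=[[0.2,[0,0.02,0.8],[0,0,0]],[0.2,[0,0,1],[0,0,0]],[0.2,[0,0,1],[0,0,0]],[0.2,[0,0,1],[0,0,0]],[0.2,[0,0,1],[0,0,0]],[0.2,[0,0,0.8],[0,0,0]],[0.2,[0,0,0.5],[0,0,0]],[0.2,[0,0,0.26],[0,0,0]],[0.2,[0,0,0],[0,0,0]]])

```text
clock: 8.2
tcp_pos: [0.4847, 0.2557, 0.0715]
tcp_rot: [1.0, -0.0, -0.0, 0.0]
ft_force: [0.7, 0.2, 0.9]
gripper_width: 0.0528
grip_force: 0.0
```

Call:
jog_arm(increments=[[-1,[0,0,0],[0,0,0]],[-1,[0,0,0],[0,0,0]],[-1,[0,0,0],[0,0,0]],[-1,[0,0,0],[0,0,0]],[-1,[0,0,0],[0,0,0]],[-1,[0,0,0],[0,0,0]]], grip_force=50)

```text
clock: 8.8
tcp_pos: [0.4851, 0.2565, 0.0723]
tcp_rot: [1.0, -0.0, 0.0, -0.0]
ft_force: [-0.4, -1.2, 4.9]
gripper_width: 0.0213
grip_force: 50.0
```

Call:
jog_arm(increments=[[-1,[0,0,-0.3],[0,0,0]],[-1,[0,0,-0.8],[0,0,0]],[-1,[0,0,-1],[0,0,0]],[-1,[0,0,-1],[0,0,0]],[-1,[0,0,-0.5],[0,0,0]],[-1,[0,0,0],[0,0,0]],[-1,[0,0.5,0],[0,0,0]],[-1,[0.1,0.8,0],[0,0,0]],[-1,[0.1,0.8,0],[0,0,0]],[-1,[0.1,0.8,0],[0,0,0]],[-1,[0.1,0.8,0],[0,0,0]],[-1,[0.1,0.8,0],[0,0,0]]])

```text
clock: 10.0
tcp_pos: [0.4962, 0.1416, 0.1602]
tcp_rot: [1.0, -0.0, -0.001, 0.001]
ft_force: [-0.0, 0.2, -0.9]
gripper_width: 0.0212
grip_force: 50.0
```

Call:
jog_arm(increments=[[-1,[0.1,0.8,0],[0,0,0]],[-1,[0.1,0.8,0],[0,0,0]],[-1,[0.1,0.8,0],[0,0,0]],[-1,[0.1,0.8,0],[0,0,0]],[-1,[0.1,0.8,0],[0,0,0]],[-1,[0.1,0.8,0],[0,0,0]],[-1,[0.1,0.8,0],[0,0,0]],[-1,[0,0.8,0],[0,0,0]],[-1,[0,0.8,0],[0,0,0]],[-1,[0,0.04,0],[0,0,0]],[-1,[0,0,0],[0,0,0]],[-1,[0,0,0],[0,0,0]]])

```text
clock: 11.2
tcp_pos: [0.5143, -0.0361, 0.1613]
tcp_rot: [1.0, 0.0, -0.001, -0.0]
ft_force: [-0.1, -0.0, -0.7]
gripper_width: 0.021
grip_force: 50.0
```

Run:
```python
from h import *
import cv2
from workcell import readout
p=imaging.camera_params("wrist"); print(readout.get_obs()["tcp_pos"]); im=imaging.capture("wrist")
s=imaging.capture("side")
print(proj("side",[[.5138,-.0368,.066],[.5122,-.0387,.066]])-[225,120]); print(proj("",[[.5138,-.0368,.066],[.5122,-.0387,.066]],p))
cv2.imwrite("pics/a.png",np.hstack([cv2.resize(im[150:350,170:340],(400,470)),cv2.resize(s[120:220,225:310],(400,470),interpolation=cv2.INTER_CUBIC)]))
```

```text
[ 0.51428592 -0.03609708  0.16132815]
[[42.96043018 73.50287156]
 [43.67016191 73.20012968]]
[[254.68301454 201.3418852 ]
 [256.96624599 203.18021564]]
```

View pics/a.png

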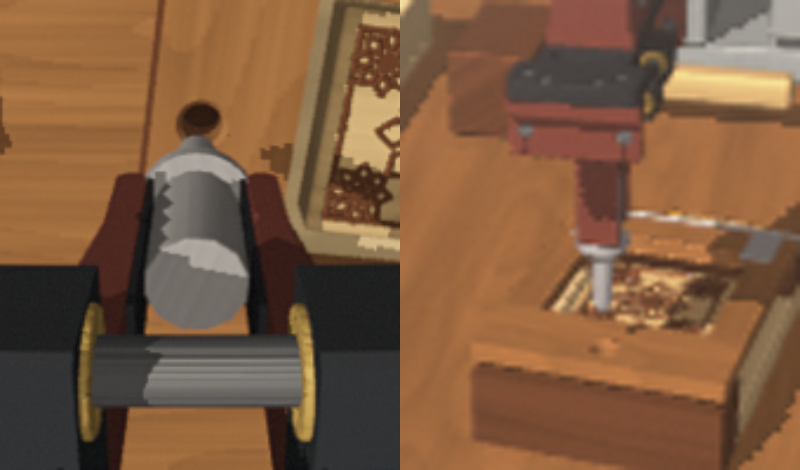

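The hole ring is centred at (203,122) in the wrist crop. The pin tip is at about (197,140) there and (600,312) in the side crop. I'll compute the offset.

Run:
```python
from h import *
p=imaging.camera_params("wrist")
wp=lambda u:np.array([170+u[0]*170/400-.3,150+u[1]*200/470-.3]); sp=lambda u:np.array([225+(u[0]-400)*85/400-.4,120+u[1]*100/470-.4])
for a,b,z0 in [((203,122),(603,347),.066),((197,138),(600,312),.0918)]:
    f=lambda q,w=1:np.r_[proj("",[q[0],q[1],z0],p)[0]-wp(a)]
    r=least_squares(f,[.51,-.04]); g=least_squares(lambda q:proj("side",[q[0],q[1],z0])[0]-sp(b),[.51,-.04]); print(r.x,g.x)
```

```text
[ 0.51383658 -0.03767691] [ 0.51445577 -0.03706646]
[ 0.51672926 -0.03557572] [ 0.51536811 -0.03211131]
```

Call:
jog_arm(increments=[[-1,[0,0.06,0.4],[0,0,0]],[-1,[0,0,0.4],[0,0,0]],[-1,[0,0,0.3],[0,0,0]],[-1,[0,0,0.2],[0,0,0]],[-1,[0,0,0.15],[0,0,0]],[-1,[0,0,0],[0,0,0]]])

```text
clock: 11.9
tcp_pos: [0.5144, -0.0385, 0.125]
tcp_rot: [1.0, -0.0, -0.001, -0.0]
ft_force: [-0.3, 1.0, -0.1]
gripper_width: 0.0214
grip_force: 50.0
```

Call:
jog_arm(increments=[[-1,[0,0,0.2],[0,0,0]],[-1,[0,0,0.2],[0,0,0]],[-1,[0,0,0.2],[0,0,0]],[-1,[0,0,0],[0,0,0]]])

```text
clock: 12.3
tcp_pos: [0.5144, -0.0386, 0.1099]
tcp_rot: [1.0, -0.0, -0.001, -0.0]
ft_force: [-0.6, 0.4, -0.8]
gripper_width: 0.0218
grip_force: 50.0
```

In the base hole now, with no side force. I'll continue until the collar makes contact.

Call:
jog_arm(increments=[[-1,[0,0,0.25],[0,0,0]],[-1,[0,0,0.25],[0,0,0]],[-1,[0,0,0.2],[0,0,0]],[-1,[0,0,0.1],[0,0,0]],[-1,[0,0,0],[0,0,0]],[-1,[0,0,0],[0,0,0]]])

```text
clock: 12.9
tcp_pos: [0.5147, -0.0383, 0.0906]
tcp_rot: [1.0, -0.0, -0.0, -0.0]
ft_force: [-2.0, 2.2, 0.9]
gripper_width: 0.0211
grip_force: 50.0
```

Call:
jog_arm(increments=[[-1,[0,0,0.08],[0,0,0]],[-1,[0,0,0.08],[0,0,0]],[-1,[0,0,0],[0,0,0]],[-1,[0,0,0],[0,0,0]]])

```text
clock: 13.3
tcp_pos: [0.5147, -0.0382, 0.0869]
tcp_rot: [1.0, 0.0, -0.0, -0.0]
ft_force: [-4.0, 2.5, 4.6]
gripper_width: 0.0215
grip_force: 50.0
```

Call:
jog_arm(increments=[[-1,[0,0,0.08],[0,0,0]],[-1,[0,0,0],[0,0,0]],[-1,[0,0,0],[0,0,0]]])

```text
clock: 13.6
tcp_pos: [0.5148, -0.0381, 0.0852]
tcp_rot: [1.0, 0.0, 0.0, -0.0]
ft_force: [-4.5, 2.8, 7.5]
gripper_width: 0.0212
grip_force: 50.0
```

Call:
jog_arm(increments=[[-1,[-0.04,-0.03,0.06],[0,0,0]],[-1,[0,0,0.06],[0,0,0]],[-1,[0,0,0],[0,0,0]],[-1,[0,0,0],[0,0,0]]], grip_force=60)

```text
clock: 14.0
tcp_pos: [0.5148, -0.038, 0.0833]
tcp_rot: [1.0, -0.0, 0.001, 0.0]
ft_force: [-5.7, 1.5, 16.9]
gripper_width: 0.0215
grip_force: 60.0
```

Call:
jog_arm(increments=[[-1,[0,0,0.06],[0,0,0]],[-1,[0,0,0],[0,0,0]],[-1,[0,0,0],[0,0,0]]])

```text
clock: 14.3
tcp_pos: [0.5148, -0.038, 0.0822]
tcp_rot: [1.0, -0.0, 0.001, 0.0]
ft_force: [-8.0, 1.0, 22.1]
gripper_width: 0.0213
grip_force: 60.0
```

Run:
```python
from h import *
import cv2
from workcell import readout
o=readout.get_obs(); print(o["tcp_pos"],o["ft_force"],o["ft_torque"])
s=imaging.capture("side"); im=imaging.capture("wrist")
cv2.imwrite("pics/b.png",np.hstack([cv2.resize(im[150:350,170:340],(300,353)),cv2.resize(s[145:225,220:320],(500,353),interpolation=cv2.INTER_CUBIC)]))
```

```text
[ 0.51483251 -0.03795163  0.08224886] [-7.99234478  0.98702056 22.10524221] [ 0.10291131  1.79458416 -0.01294822]
```

View pics/b.png

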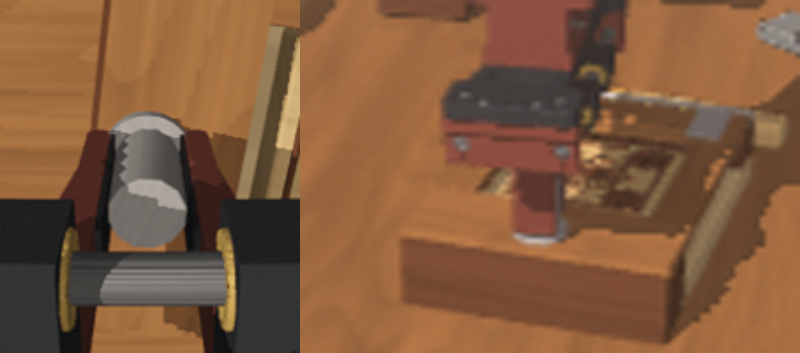

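Run:
```python
from h import *
import cv2
v=[.5028,-.125,-.1214]
g=cv2.cvtColor(imaging.capture("side"),cv2.COLOR_BGR2GRAY).astype(float)
old=cv2.cvtColor(cv2.resize(cv2.imread("pics/w1.png")[:,480:],(100,95),interpolation=cv2.INTER_AREA),cv2.COLOR_BGR2GRAY).astype(float)
for x in(.06,.04,-.03,-.06):
    a=[proj("side",W(v,leaf(t,x,.201,.006)))[0] for t in(0,.035)]
    c=int(round(a[0][0])); r0=int(a[0][1])-10
    f=lambda G,cc,rr:(lambda d:rr+np.argmin(d)+.5)(np.diff(G[rr:rr+18,cc-1:cc+2].mean(1)))
    print(x,np.round(a,1).tolist(),"now",f(g,c,r0),"before",130+f(old,c-220,r0-130))
```

```text
0.06 [[244.9, 195.1], [244.9, 192.8]] now 198.5 before 196.5
0.04 [[251.9, 196.3], [251.9, 194.0]] now 200.5 before 198.5
-0.03 [[277.0, 200.4], [277.1, 198.1]] now 204.5 before 202.5
-0.06 [[288.0, 202.2], [288.1, 199.9]] now 206.5 before 204.5
```

Call:
jog_arm(increments=[[-1,[-0.06,0,0.03],[0,0,0]],[-1,[0,0,0],[0,0,0]],[-1,[0,0,0],[0,0,0]]])

```text
clock: 14.75
tcp_pos: [0.5147, -0.038, 0.0821]
tcp_rot: [1.0, -0.0, 0.002, 0.0]
ft_force: [-5.3, 0.7, 24.3]
gripper_width: 0.0211
grip_force: 60.0
```

Run:
```python
from workcell import ticket
print(ticket.job_done())
```

```text
the job is handed in; nothing more can be done
None
```

I swung the leaf down, put the pin through it into the base hole, and pressed it until it stopped; the leaf looked fully shut. I handed the job in at about 15 s, still gripping the pin at 60 N and pressing down with about 24 N. No verdict was returned.

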